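# Take the test adapter off its bayonet base

### The job

Unlock the blue test adapter by pressing the red release button of its grey bayonet base fully down (it stays down), turn the adapter counter-clockwise (seen from above), about a quarter turn, until you feel it meet its stop, and lift it straight off. Set it down gently, upright, in the grey tray, let go, and leave everything else where it is. Be gentle: never force the button, the bayonet or its stop.

Things in the scene. Friction and masses are not known exactly. Their poses are not given: they have to be found in the camera images.
- mount: Grey bayonet base, screwed to the bench. Origin on the bayonet axis, at the bench surface; z up. Plate 150 mm in x (from -90 to +60), 112 mm in y, 20 mm high. The red button stands at x = -62 mm. More than 35 N of the gripper on button or base damages it.
- ring_top (a point): Centre of the base's round bayonet ring, at its top, 36 mm above the bench (outer radius 39 mm). A spring plate inside presses the locked adapter up against the ring's lips with about 7 N, so it turns with light drag (under 0.1 Nm). More than 40 N between adapter and base (about 0.75 Nm of twist at the stop) breaks the bayonet, so stop turning at 0.3 to 0.5 Nm.
- release_button (a joint): Red release button: 0 = up (locked), 0.010 m = fully down (unlocked). It moves down against about 4 N of friction, has a hard stop at the bottom, and stays where it is left. While it is up, its steel tab stands in the fork on the rim of the adapter's flange and the adapter cannot turn.
- button_top (a point): Centre of the top of the red button cap (20 mm across, round), 50 mm above the bench when up, 40 mm when fully down; its origin moves with the cap.
- adapter: Blue test adapter with black flange, one loose piece, 60 mm high, 0.2 to 0.33 kg. Origin: centre of its underside; z up; x along the long side of its grip bar. Locked: origin 23 mm above the bench, x parallel to the base's x. Metal spigot (radius 20 mm) with two lugs (radius 29 mm, 6 mm thick) at the bottom along +x and -x; flange of radius 40 mm from 14 to 20 mm up, its fork to 48 mm on the -x side.
- adapter_foot (a point): Centre of the adapter's underside (same point as its origin). Unlocking turn: counter-clockwise from above, positive about z. It ends at a stiff rubber stop after 0.8 to 1.48 rad: different each time, not visible, only felt (torque rises by about 7 Nm per rad). The lugs are free to lift only from about 0.07 rad before the stop up to the stop; there the spring lifts the adapter 2.5 mm. From there 13 mm more frees it. Sideways play 2.5 mm.
- adapter_grip (a point): Middle of the adapter's grip bar, on the axis, 40 mm above the adapter's underside and 20 mm above the top of its flange. Grasp here across the 36 mm width (the adapter's y axis), from above.
- tray: Flat grey square tray, 150x150 mm outside, walls 5 mm thick and 14 mm high, floor 5 mm thick; fixed. Origin: centre of its underside, on the bench.
- marker_pen: white felt pen with blue cap, 17x135x16 mm, lying on the bench; a bystander, to be left where it is
- transformer_s: small yellow-taped transformer, 31x43x29 mm; a bystander, to be left where it is
- yellow_tape: roll of yellow tape, 62 mm across, 14 mm high, lying flat; a bystander, to be left where it is
- tweezers: steel tweezers, 10x124x9 mm, lying flat; a bystander, to be left where it is
Mind the look-alikes: they are no part of the job. There is more than one size of the tray; the one meant has the size given above.

How it is judged (in metres and radians):
On the way, in this order (a step that is already met when the one before it is completed fails the run):
1. the release button is pressed fully down (value of joint release_button above 0.008 m), for 0.1 s.
2. the adapter is turned off its lock, still in the base (angle between the x axis of adapter and the x axis of mount, either way round above 0.7 rad and z of adapter in the frame of mount below 0.03 m and horizontal distance between adapter and mount below 0.008 m), for 0.1 s.
3. the adapter is lifted clear of the base (z of adapter in the frame of mount above 0.042 m), for 0.1 s.
At the end, for the whole second after the job is handed in: The adapter stands upright (within 0.1 rad) at rest on the tray's floor, its axis within 55 mm of the tray's centre along each side; the release button is still down (8 mm or more) (x of adapter in the frame of tray between -0.055 and 0.055 m and y of adapter in the frame of tray between -0.055 and 0.055 m and z of adapter in the frame of tray between 0.002 and 0.009 m and angle between adapter's own z axis and vertical below 0.1 rad and linear speed of adapter below 0.02 m/s and value of joint release_button above 0.008 m); the robot touches nothing.
It fails at once if the bayonet is forced: more than 40 N between adapter and base (contact force between adapter and mount above 40 N).
It fails at once if the gripper presses harder than 35 N on the button or base (contact force between the fingers and mount above 35 N).
It fails at once if the adapter is dropped into the tray: out of the fingers while over 10 mm above the tray's floor (horizontal distance between adapter and tray below 0.1 m and z of adapter in the frame of tray above 0.015 m and contact force between the fingers and adapter below 0.2 N).
It fails at once if the adapter is tipped over (angle between adapter's own z axis and vertical above 0.5 rad).
It fails at once if a bystander is moved more than 20 mm (distance of any of marker_pen, transformer_s, yellow_tape, tweezers from where it was at the start of the episode above 0.02 m).
It also fails if it takes over 69 s, if anything falls off the work surface, if the arm or the gripper's body presses on something with over 40 N, if the wrist force passes 120 N, or if a joint passes its speed limit or range.

### The arm

A 6-joint arm with a two-finger parallel gripper is mounted at the origin on a cart in front of the work surface, level with it; the furniture and walls round the work are solid. World frame = base frame: x ahead of the robot, y to its left, z up, the work surface at z = 0. Lengths are in m, angles in degrees, forces in N, time in s.
With the tool pointing down it reaches from about 0.375 to 0.825 m from the base axis. Payload 5.5 kg.
Tool frame: the origin (TCP) lies midway between the tips of the shut fingers; the grasp point (between the pads) lies 19 mm behind it; z points along the fingers, y is the direction in which the jaws open and shut (so a half turn about z gives the same grasp; the last joint's range is limited). The gripper opens to 85 mm and grips with 20 to 120 N. Pads are 22 mm wide; open, the fingers measure 114 mm over their backs; the gripper's body (76 mm by 85 mm) begins 54 mm behind the grasp point. The pads swing forward as they close: fully open they stand 13 mm farther back than shut.
Start: joints at [-76.203, 17.962, -2.699, 69.339, 0, 90], TCP at [0.143, -0.583, 0.231] pointing down, gripper open.
Joint ranges: [-152.73, 152.73], [-39.44, 99.34], [-58.76, 71.6], [-118.89, 123.64], [-81.53, 83.1], [-180, 180]. Speed limits (degrees/s): [136.94, 136.94, 172.46, 180, 180, 180].

### API

Orientations are given as a 3x3 rotation matrix whose columns are the frame's x, y, z axes.
In Python, from cell import monitor, eyes, job gives the robot as it stands.
- The arm moves only by the tool arm_command, never from a script. Its arguments are lists of equal length, an entry for each row: "linear": the shift along the tool's x, y, z in mm, a list of three; "spin": the turn about the tool's z in rad. A call has 1 to 10 rows; each row shifts and turns the commanded pose from where the row before left it, along the tool's axes as they then stand; what a row does not reach is not made up. A row lasts 1/12 s, in which the tool goes at most 41.7 mm and 7.16 degrees, less where a joint would pass 70% of its speed; a pose out of reach is approached as far as the arm can. A call is refused whole if a number of a shift passes 41.7 or a number of a turn 0.125, either way. A call with a gripper value outside its range is refused whole. "fingers" is the opening, from 0 (shut) to 1 (fully open), set as the call begins (left out, the last holds). The fingers move at their own pace and stop on an object; "grip_force" is the grip in N (left out, the last holds). Time passes only in rows, so rows that do not move let the fingers close. It gives the time, the measured TCP pose, the force and the opening at its end, in the units of the state.
- monitor.get_obs(): the state, without advancing time (a new reading comes with each control period).
- eyes.get_image(name): name is "side" or "top" or "wrist"; returns the picture (480x640x3 uint8, red, green, blue); there is no depth.
- eyes.get_calibration(name): a dict with "intrinsics" (3x3 intrinsics, pixels), "D" ([k1, k2, p1, p2, k3] as OpenCV has them; the pictures are not rectified), "position" and "rotation" of the camera in the world; the wrist camera has in their place "hand_eye" (4x4, takes a point from camera to tool coordinates, whose origin is the TCP and whose axes are the flange's). Camera axes: x right, y up, looking along -z (the intrinsics and any distortion apply to the point x, -y, -z); pixel columns grow to the right and rows downward; lengths in m; the calibration is good to about 2 mm. A picture is of the moment at which its call begins: read the wrist's pose just before it. get_calibration takes no time and is no camera call.
- job.job_done(): hands the job in, once; it reports no verdict.
The state is a dict: "time": time; "joint_pos": joint angles; "joint_velocities": joint speeds; "tau": joint torques, N m; "ee_pos": TCP position; "eef_rot": TCP orientation; "contact_force": force on the tool from outside, world axes, zero at the start; "moment": the same for the moment, N m; "finger_gap": finger opening in m.
Only numpy, scipy, OpenCV 4.12 (cv2) and the standard library are available. Lean on these libraries where they do the work, as an engineer would, in place of code of your own. Each camera call takes 0.05 s, during which the arm holds its last target.

## Working session

There is one attempt and no reset: what is moved stays moved. The work goes in short steps, Python scripts to look and compute and a tool call to move; the robot and the scene stay as the last step left them, time stands still between calls to the robot, and variables do not carry over. Pictures are saved under pics/ and viewed, and the job is handed in when it is done.

Besides the shell and the picture viewer there is one more tool, called after "Request:" as name(argument=value, ...), one argument or row to a line, values as JSON. arm_command: Moves the arm, as the interface text tells. Its arguments: {"type":"object","properties":{"linear":{"type":"array"},"spin":{"type":"array"},"fingers":{"type":"number"},"grip_force":{"type":"number"}},"required":["linear","spin"]}

```bash
ls; mkdir -p pics; python3 - <<'E'
from cell import monitor, eyes, job
import cv2
o=monitor.get_obs(); print(o)
for n in ['side','top','wrist']:
    im=eyes.get_image(n); cv2.imwrite(f'pics/{n}0.png',im[:,:,::-1]); print(n,eyes.get_calibration(n))
E
```

```text
pics
{'time': 0.0, 'joint_pos': array([-7.62033613e+01,  1.80028483e+01, -2.75601448e+00,  6.93394240e+01,
        2.53593731e-04,  9.00005731e+01]), 'joint_velocities': array([ 0.00492942,  0.0291763 ,  0.08140302, -0.02847081, -0.02835836,
        0.02589009]), 'tau': array([-1.53680558e-03, -5.39589214e+01,  3.39751232e+01,  1.92535110e-02,
       -6.65059338e-05, -1.59772748e-05]), 'ee_pos': array([ 0.14294624, -0.58211413,  0.23043495]), 'eef_rot': array([[ 9.71150659e-01,  2.38466420e-01, -4.04790627e-04],
       [ 2.38466763e-01, -9.71149228e-01,  1.66698936e-03],
       [ 4.40887992e-06, -1.71542693e-03, -9.99998529e-01]]), 'contact_force': array([0.20908611, 0.90885654, 0.77515635]), 'moment': array([-0.04260415, -0.0659772 ,  0.03499114]), 'finger_gap': 0.08547591861683299}
side {'intrinsics': array([[574.68094778,   0.        , 317.2924538 ],
       [  0.        , 574.68094778, 239.09159323],
       [  0.        ,   0.        ,   1.        ]]), 'D': array([-0.08490848,  0.        ,  0.        ,  0.        ,  0.        ]), 'position': array([ 0.53625383, -0.58672686,  0.767
[... 538 characters left out ...]
 [-0.99970006,  0.0176477 , -0.01698091],
       [-0.01364813,  0.17426793,  0.98460369]])}
wrist {'intrinsics': array([[421.16464575,   0.        , 320.57573489],
       [  0.        , 421.16464575, 233.89885662],
       [  0.        ,   0.        ,   1.        ]]), 'D': array([-0.04416063,  0.        ,  0.        ,  0.        ,  0.        ]), 'hand_eye': array([[ 3.68753994e-04,  9.65982930e-01,  2.58605575e-01,
         6.60138285e-02],
       [ 9.99999396e-01, -8.84813027e-05, -1.09542241e-03,
        -5.83468423e-05],
       [-1.03527760e-03,  2.58605823e-01, -9.65982379e-01,
        -1.42811281e-01],
       [ 0.00000000e+00,  0.00000000e+00,  0.00000000e+00,
         1.00000000e+00]])}
```

View pics/top0.png

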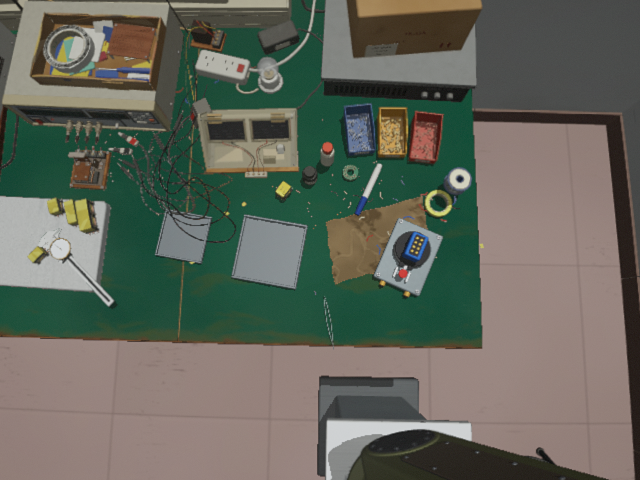

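View pics/side0.png

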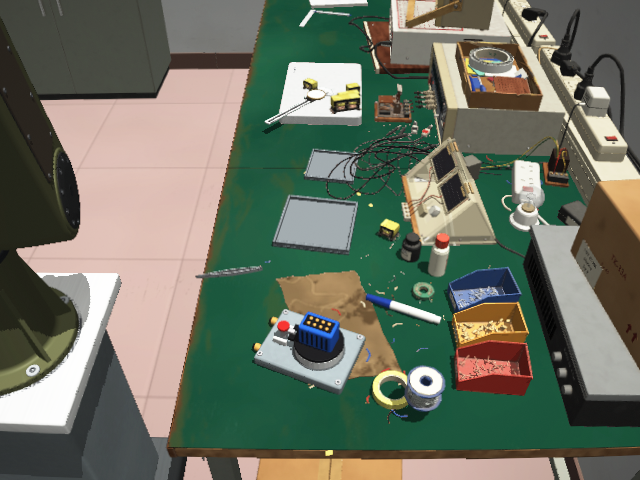

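View pics/wrist0.png

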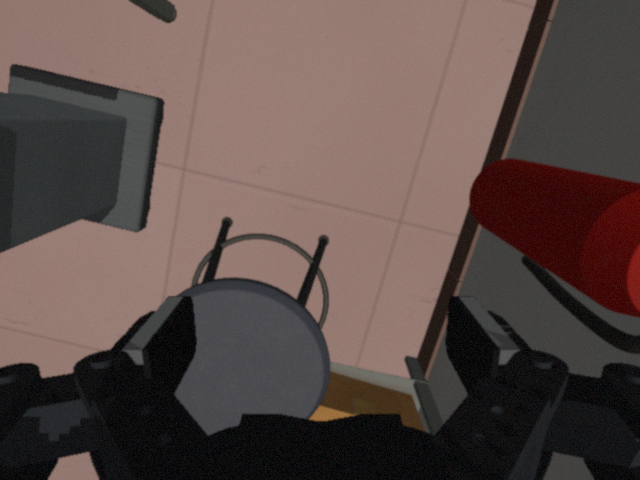

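The top view shows the base at about (408,257), with the red button at (403,274) and the blue bar at (415,246). There is a large tray at (270,252) and a small look-alike at (184,237). Next I'll look at close crops.

```bash
python3 - <<'E'
import cv2
t=cv2.imread('pics/top0.png'); s=cv2.imread('pics/side0.png')
cv2.imwrite('pics/c1.png',cv2.resize(t[205:305,360:460],None,fx=6,fy=6,interpolation=cv2.INTER_CUBIC))
cv2.imwrite('pics/c2.png',cv2.resize(s[300:400,245:375],None,fx=6,fy=6,interpolation=cv2.INTER_CUBIC))
cv2.imwrite('pics/c3.png',cv2.resize(t[200:300,150:320],None,fx=4.5,fy=4.5,interpolation=cv2.INTER_CUBIC))
E
```

```text
(no output)
```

View pics/c1.png

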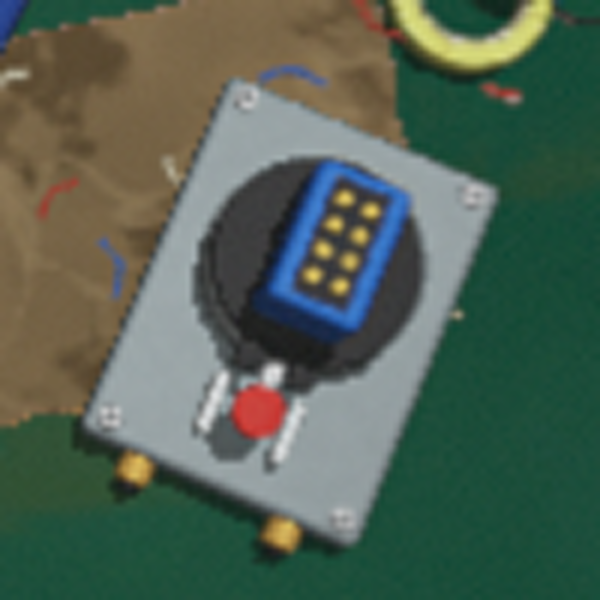

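View pics/c2.png

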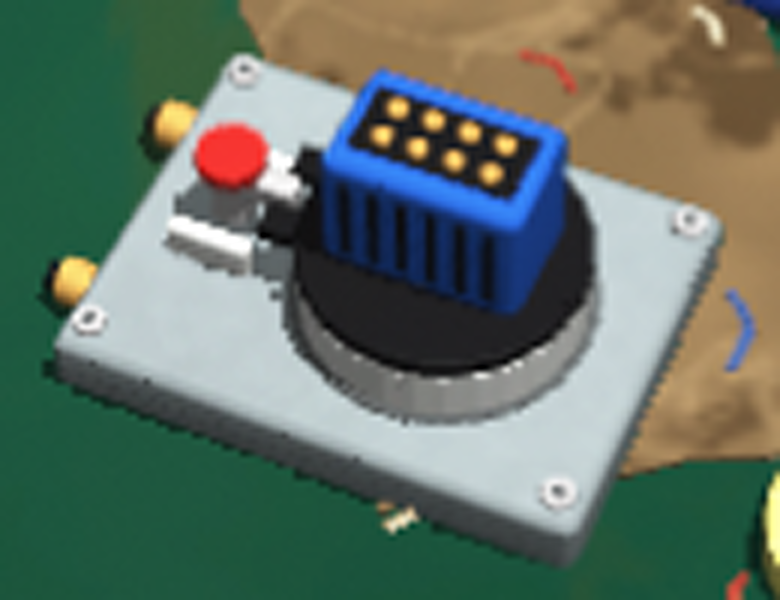

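View pics/c3.png

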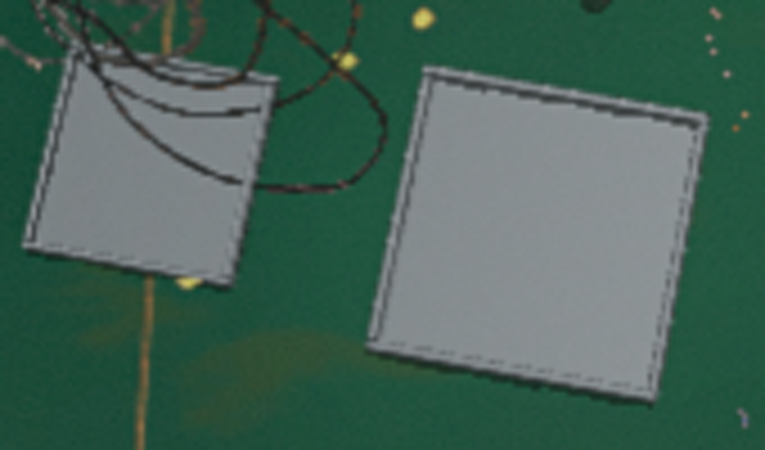

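```bash
cat > h.py <<'E'
import numpy as np, cv2
from cell import monitor, eyes, job
F=np.diag([1,-1,-1.])
def campose(n,obs=None):
    c=eyes.get_calibration(n)
    if 'position' in c: return c,np.array(c['position']),np.array(c['rotation'])
    H=c['hand_eye']; R=np.array(obs['eef_rot']); p=np.array(obs['ee_pos'])
    return c,p+R@H[:3,3],R@H[:3,:3]
def ray(n,px,obs=None):
    c,P,R=campose(n,obs)
    u=cv2.undistortPoints(np.array(px,float).reshape(-1,1,2),c['intrinsics'],c['D']).reshape(-1,2)
    d=np.c_[u,np.ones(len(u))]@F.T@R.T
    return P,d
def onz(n,px,z,obs=None):
    P,d=ray(n,px,obs); t=(z-P[2])/d[:,2]; return P+d*t[:,None]
def tri(a,b):
    A=[];y=[]
    for P,d in (a,b):
        d=d/np.linalg.norm(d); M=np.eye(3)-np.outer(d,d); A.append(M); y.append(M@P)
    return np.linalg.lstsq(np.vstack(A),np.hstack(y),rcond=None)[0]
def proj(n,pts,obs=None):
    c,P,R=campose(n,obs)
    q=(np.atleast_2d(pts)-P)@R@F
    return cv2.projectPoints(q.reshape(-1,1,3),np.zeros(3),np.zeros(3),c['intrinsics'],c['D'])[0].reshape(-1,2)
def crop(px,s,o): return (np.array(px,float)+.5)/s-.5+np.array(o)
E
cat > a.py <<'E'
from h import *
np.set_printoptions(precision=4,suppress=True)
T=lambda p:crop(p,6,(360,205)); S=lambda p:crop(p,6,(245,300)); C=lambda p:crop(p,4.5,(150,200))
def rect(c):
    e=[np.linalg.norm(c[i]-c[(i+1)%4]) for i in range(4)]
    print('edges',np.array(e),'centre',c.mean(0),'ang',[np.degrees(np.arctan2(*(c[(i+1)%4]-c[i])[1::-1])) for i in range(4)])
ct=onz('top',T([[235,80],[497,190],[357,540],[87,422]]),.02); rect(ct)
cs=onz('side',S([[245,57],[722,228],[572,558],[60,350]]),.02); rect(cs)
print('button',onz('top',T([[258,411]]),.05),onz('side',S([[232,155]]),.05))
pt=T([[341.9,242.4]]);ps=S([[444,140]])
print('pins',onz('top',pt,.083),onz('side',ps,.083))
def tr(a,b):
    P,d=ray('top',a);Q,e=ray('side',b);return tri((P,d[0]),(Q,e[0]))
print(tr(pt,ps),tr(T([[258,411]]),S([[232,155]])))
q=onz('top',T([[329,211-13],[358,198+6],[326.5,280]]),.083)
rect(onz('top',C([[425,68],[708,118],[655,402],[368,348]]),.014))
rect(onz('top',C([[72,48],[277,78],[232,286],[25,247]]),.014))
E
python3 a.py
```

```text
edges [0.1078 0.1451 0.1094 0.1444] centre [ 0.5165 -0.0222  0.02  ] ang [np.float64(-112.45030641294393), np.float64(157.33273505502422), np.float64(67.17502237583308), np.float64(-23.28943325746895)]
edges [0.1455 0.1123 0.1474 0.1107] centre [ 0.5172 -0.0262  0.02  ] ang [np.float64(-24.35142668619606), np.float64(-112.25414448128313), np.float64(155.07371586569695), np.float64(66.78567861579093)]
button [[ 0.4731 -0.0026  0.05  ]] [[ 0.4734 -0.0048  0.05  ]]
pins [[ 0.5305 -0.0275  0.083 ]] [[ 0.5299 -0.0262  0.083 ]]
[ 0.5301 -0.0273  0.0843] [ 0.4732 -0.003   0.0478]
edges [0.149  0.1479 0.1481 0.1473] centre [0.5216 0.2955 0.014 ] ang [np.float64(-99.22885936847952), np.float64(170.9336798603782), np.float64(80.56220411791394), np.float64(-8.688695546719066)]
edges [0.1099 0.1102 0.1101 0.1065] centre [0.5536 0.4973 0.014 ] ang [np.float64(-97.49441902063867), np.float64(171.2621242681678), np.float64(80.59972801846256), np.float64(-8.889519221849882)]
```

Candidates:
- **Base:** only one, at top (408,257). Its plate edges measure 108×145 mm (given 112×150).
- **Button:** the red cap at (403,274). The orange terminals at (383,283) and (407,294) and the red-capped bottle at (327,150) are not it.
- **Tray:** the one at (270,252) measures 148 mm, so it is the right one. The one at (184,237) measures 110 mm and is a look-alike.

The base origin is about (0.530,-0.028) with yaw about -23°. The button-to-axis distance comes out at 61.5 mm (expected 62). I'll move above the button.

Request:
arm_command(
  linear=[
    [22.8,-24.2,0],
    [22.8,-24.2,0],
    [22.8,-24.2,0],
    [22.8,-24.2,0],
    [22.8,-24.2,0],
    [22.8,-24.2,0],
    [22.8,-24.2,0],
    [22.8,-24.2,0],
    [22.8,-24.2,0],
    [22.8,-24.2,0],
  ],
  spin=[0,0,0,0,0,0,0,0,0,0],
  fingers=0,
)

```text
time: 0.98
ee_pos: [0.3071, -0.2917, 0.2312]
eef_rot: [[0.971, 0.238, -0.0], [0.238, -0.971, 0.0], [0.0, -0.0, -1.0]]
contact_force: [0.9, -0.0, 0.3]
finger_gap: -0.0003
```

Request:
arm_command(
  linear=[
    [22.8,-24.2,0],
    [22.8,-24.2,0],
    [22.8,-24.2,0],
    [22.8,-24.2,0],
    [22.8,-24.2,0],
    [22.8,-24.2,0],
    [22.8,-24.2,0],
    [22.8,-24.2,0],
    [22.8,-24.2,0],
    [22.8,-24.2,0],
  ],
  spin=[0,0,0,0,0,0,0,0,0,0],
)

```text
time: 1.82
ee_pos: [0.4709, -0.0022, 0.2312]
eef_rot: [[0.971, 0.239, -0.0], [0.239, -0.971, -0.0], [-0.0, 0.0, -1.0]]
contact_force: [0.5, -0.8, 0.2]
finger_gap: -0.0001
```

Request:
arm_command(
  linear=[
    [0,0,0],
    [0,0,0],
    [0,0,0],
    [0,0,0],
    [0,0,0],
    [0,0,0],
    [0,0,0],
    [0,0,0],
    [0,0,0],
    [0,0,0],
  ],
  spin=[-0.124,-0.124,-0.124,-0.124,-0.124,-0.124,-0.124,-0.124,-0.124,-0.124],
)

```text
time: 2.65
ee_pos: [0.4703, -0.0039, 0.2311]
eef_rot: [[0.084, 0.996, -0.001], [0.996, -0.084, 0.0], [-0.0, -0.001, -1.0]]
contact_force: [0.3, 0.7, -0.1]
finger_gap: 0.0003
```

Request:
arm_command(
  linear=[
    [0,0,0],
    [0,0,0],
    [0,0,0],
    [0,0,0],
    [0,0,0],
    [0,0,0],
    [0,0,0],
    [0,0,0],
    [0,0,0],
    [0,0,0],
  ],
  spin=[-0.124,-0.124,-0.124,-0.124,-0.124,-0.124,-0.124,-0.124,-0.124,-0.124],
)

```text
time: 3.48
ee_pos: [0.4703, -0.0039, 0.2311]
eef_rot: [[-0.915, 0.403, -0.001], [0.403, 0.915, -0.0], [0.0, -0.0, -1.0]]
contact_force: [0.7, -0.9, 0.2]
finger_gap: 0.0001
```

```bash
python3 - <<'E'
from h import *
o=monitor.get_obs(); im=eyes.get_image('wrist'); cv2.imwrite('pics/w1.png',im[:,:,::-1])
import pickle; pickle.dump(o,open('w1.pkl','wb')); print(o['ee_pos'])
m=np.array([.5304,-.028,0]);a=np.radians(-23);X=np.array([np.cos(a),np.sin(a),0])
for n,q in [('button',m-.062*X+[0,0,.05]),('top',m+[0,0,.083]),('tcp',o['ee_pos'])]: print(n,proj('wrist',q,o))
E
```

```text
[ 0.4702537  -0.00391573  0.23106429]
button [[322.09492129 210.20815174]]
top [[323.1764443 300.575634 ]]
tcp [[319.41683858 303.08405245]]
```

View pics/w1.png

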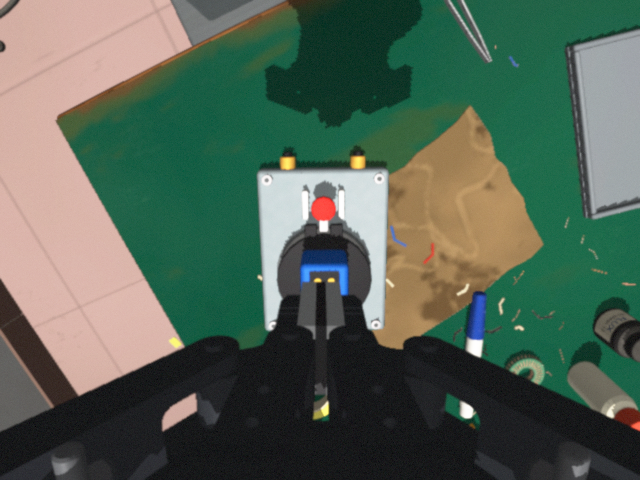

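```bash
python3 - <<'E'
import cv2
t=cv2.imread('pics/w1.png')
cv2.imwrite('pics/c4.png',cv2.resize(t[150:340,240:410],None,fx=4,fy=4,interpolation=cv2.INTER_CUBIC)[:600])
cv2.imwrite('pics/c5.png',cv2.resize(t[240:340,240:410],None,fx=4.5,fy=4.5,interpolation=cv2.INTER_CUBIC))
E
```

```text
(no output)
```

View pics/c4.png

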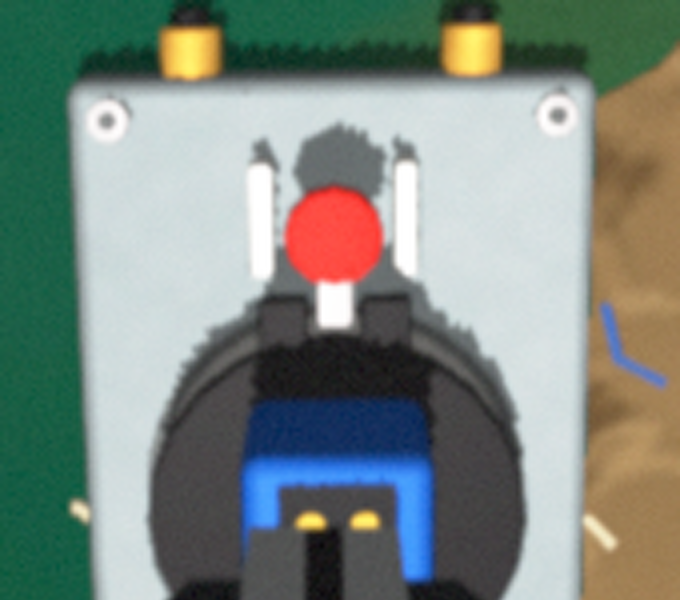

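View pics/c5.png

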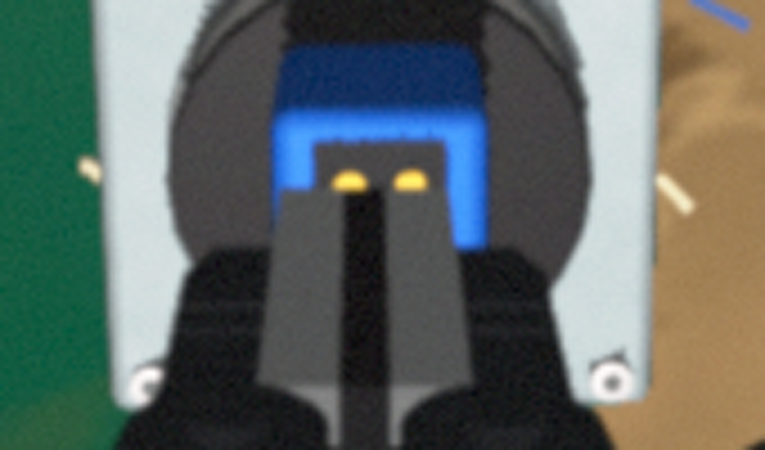

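```bash
python3 - <<'E'
from h import *
import pickle
np.set_printoptions(precision=4,suppress=True)
o=pickle.load(open('w1.pkl','rb'))
px=np.r_[crop([[106,121],[557,116]],4,(240,150)),crop([[612,382],[148,385]],4.5,(240,240))]
w=onz('wrist',px,.021,o); c=w.mean(0)
print(w,c)
e=[w[3]-w[0],w[2]-w[1]]; print([np.degrees(np.arctan2(v[1],v[0])) for v in e],[np.linalg.norm(v) for v in e])
e=[w[1]-w[0],w[2]-w[3]]; print([np.degrees(np.arctan2(v[1],v[0])) for v in e],[np.linalg.norm(v) for v in e])
b=onz('wrist',crop([[334,236]],4,(240,150)),.05,o)[0]; print('b',b)
a=np.radians(-23.3);X=np.array([np.cos(a),np.sin(a),0])
print('m from plate',c+.015*X,'from btn',b+.062*X)
# edges of grip bar in wrist: front top edge mid
f=onz('wrist',crop([[245,462],[432,462]],4,(240,150)),.083,o); print(f,np.linalg.norm(f[1]-f[0]), np.degrees(np.arctan2(*(f[1]-f[0])[1::-1])), f.mean(0))
print('flange',onz('wrist',crop([[150,520],[524,520]],4,(240,150)),.043,o))
E
```

```text
[[ 0.4361 -0.0387  0.021 ]
 [ 0.4733  0.0483  0.021 ]
 [ 0.5971 -0.0041  0.021 ]
 [ 0.5595 -0.0915  0.021 ]] [ 0.5165 -0.0215  0.021 ]
[np.float64(-23.161745806613148), np.float64(-22.944485842437288)] [np.float64(0.1341774307299487), np.float64(0.13452755518760387)]
[np.float64(66.91274869872676), np.float64(66.70213349730338)] [np.float64(0.09465504519144068), np.float64(0.09516534779668016)]
b [ 0.4725 -0.0025  0.05  ]
m from plate [ 0.5303 -0.0274  0.021 ] from btn [ 0.5294 -0.0271  0.05  ]
[[ 0.4982 -0.0317  0.083 ]
 [ 0.5119 -0.0004  0.083 ]] 0.034108135091692846 66.28702426875253 [ 0.5051 -0.0161  0.083 ]
flange [[ 0.5138 -0.0627  0.043 ]
 [ 0.5454  0.0091  0.043 ]]
```

Request:
arm_command(
  linear=[
    [0.8,1.7,20],
    [0,0,20],
    [0,0,20],
    [0,0,20],
    [0,0,20],
    [0,0,20],
    [0,0,20],
    [0,0,20],
    [0,0,10],
    [0,0,0],
  ],
  spin=[-0.012,0,0,0,0,0,0,0,0,0],
)

```text
time: 4.37
ee_pos: [0.4684, -0.002, 0.0592]
eef_rot: [[-0.917, 0.399, -0.004], [0.399, 0.917, 0.0], [0.004, -0.002, -1.0]]
contact_force: [-0.6, -0.2, -0.3]
finger_gap: 0.0002
```

```bash
python3 - <<'E'
from h import *
o=monitor.get_obs(); print(o['contact_force'],o['ee_pos'])
im=eyes.get_image('side'); cv2.imwrite('pics/s2.png',cv2.resize(im[270:400,215:375,::-1],None,fx=4.5,fy=4.5,interpolation=cv2.INTER_CUBIC))
E
```

```text
[-0.63917319 -0.20995449 -0.2621391 ] [ 0.46835827 -0.00201681  0.05919067]
```

View pics/s2.png

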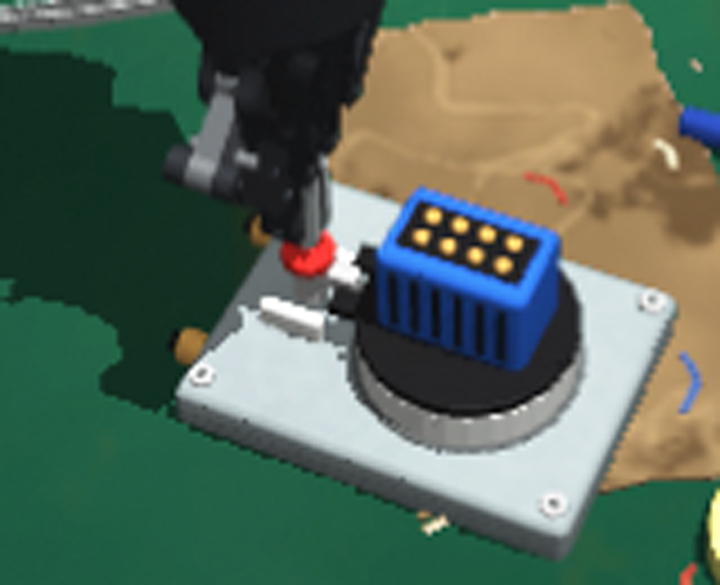

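The closed fingers are just above the red cap, at about (310,240) in the crop. Pressing slowly.

Request:
arm_command(
  linear=[
    [0,0,0],
    [0,0,2],
    [0,0,2],
    [0,0,2],
    [0,0,2],
    [0,0,2],
    [0,0,1],
  ],
  spin=[0,0,0,0,0,0,0],
)

```text
time: 5.0
ee_pos: [0.4704, -0.002, 0.0501]
eef_rot: [[-0.918, 0.398, -0.0], [0.398, 0.918, 0.0], [0.0, -0.0, -1.0]]
contact_force: [0.1, -0.7, 0.3]
finger_gap: 0.0
```

Request:
arm_command(
  linear=[
    [0,0,1],
    [0,0,1],
    [0,0,1],
  ],
  spin=[0,0,0],
)

```text
time: 5.25
ee_pos: [0.4704, -0.002, 0.0474]
eef_rot: [[-0.918, 0.398, -0.0], [0.398, 0.918, 0.0], [0.0, -0.0, -1.0]]
contact_force: [-2.1, -0.6, 4.6]
finger_gap: -0.0001
```

Request:
arm_command(
  linear=[
    [0,0,1],
    [0,0,1],
    [0,0,1],
    [0,0,1],
    [0,0,1],
    [0,0,0.5],
  ],
  spin=[0,0,0,0,0,0],
)

```text
time: 5.75
ee_pos: [0.4704, -0.002, 0.0416]
eef_rot: [[-0.918, 0.398, -0.0], [0.398, 0.918, 0.0], [0.0, -0.0, -1.0]]
contact_force: [-1.5, -0.8, 3.6]
finger_gap: 0.0002
```

Request:
arm_command(
  linear=[
    [0,0,0.5],
    [0,0,0.3],
  ],
  spin=[0,0],
)

```text
time: 5.92
ee_pos: [0.4704, -0.002, 0.0409]
eef_rot: [[-0.918, 0.398, -0.0], [0.398, 0.918, 0.0], [0.0, -0.0, -1.0]]
contact_force: [-1.6, 0.2, 3.2]
finger_gap: 0.0001
```

Request:
arm_command(
  linear=[
    [0,0,0.3],
    [0,0,0.3],
  ],
  spin=[0,0],
)

```text
time: 6.08
ee_pos: [0.4704, -0.002, 0.0404]
eef_rot: [[-0.918, 0.397, -0.0], [0.397, 0.918, 0.0], [0.0, -0.0, -1.0]]
contact_force: [-1.2, 1.1, 4.3]
finger_gap: -0.0004
```

Request:
arm_command(
  linear=[
    [0,0,0.2],
    [0,0,0.1],
  ],
  spin=[0,0],
)

```text
time: 6.25
ee_pos: [0.4704, -0.002, 0.0401]
eef_rot: [[-0.918, 0.398, -0.0], [0.398, 0.918, 0.0], [0.0, -0.0, -1.0]]
contact_force: [-2.2, -0.6, 4.4]
finger_gap: -0.0002
```

Request:
arm_command(
  linear=[
    [0,0,0.3],
    [0,0,0],
  ],
  spin=[0,0],
)

```text
time: 6.42
ee_pos: [0.4704, -0.002, 0.04]
eef_rot: [[-0.918, 0.397, -0.0], [0.397, 0.918, 0.0], [0.0, 0.0, -1.0]]
contact_force: [-2.2, -0.1, 5.8]
finger_gap: 0.0001
```

Request:
arm_command(
  linear=[
    [0,0,0.3],
    [0,0,0],
  ],
  spin=[0,0],
)

```text
time: 6.58
ee_pos: [0.4705, -0.002, 0.04]
eef_rot: [[-0.918, 0.398, 0.0], [0.398, 0.918, 0.0], [-0.0, 0.0, -1.0]]
contact_force: [-3.2, -0.4, 9.9]
finger_gap: 0.0
```

The button bottomed out at z=0.040 with 10 N. I'll retreat up, move over the adapter axis and open.

Request:
arm_command(
  linear=[
    [0,0,-10],
    [0,0,-25],
    [0,0,-35],
    [0,0,-30],
    [-20,0,0],
    [-25,0,0],
    [-20,0,0],
    [0,0,0],
    [0,0,0],
    [0,0,0],
  ],
  spin=[0,0,0,0,0,0,0,0,0,0],
)

```text
time: 7.42
ee_pos: [0.5294, -0.0278, 0.1393]
eef_rot: [[-0.918, 0.398, -0.001], [0.398, 0.918, 0.0], [0.001, -0.0, -1.0]]
contact_force: [-0.9, 1.0, -0.2]
finger_gap: 0.0001
```

Request:
arm_command(
  linear=[
    [0,0,0],
    [0,0,0],
    [0,0,0],
    [0,0,0],
    [0,0,0],
    [0,0,0],
  ],
  spin=[0,0,0,0,0,0],
  fingers=1,
  grip_force=60,
)

```text
time: 7.92
ee_pos: [0.53, -0.0278, 0.1395]
eef_rot: [[-0.918, 0.397, -0.0], [0.397, 0.918, -0.0], [0.0, -0.0, -1.0]]
contact_force: [-0.1, 0.6, -0.1]
finger_gap: 0.0723
```

```bash
python3 - <<'E'
from h import *
import pickle
o=monitor.get_obs(); print(o['ee_pos'],o['finger_gap'],o['contact_force'],o['moment'])
im=eyes.get_image('wrist'); cv2.imwrite('pics/w3.png',im[:,:,::-1]); pickle.dump(o,open('w3.pkl','wb'))
im=eyes.get_image('side'); cv2.imwrite('pics/s3.png',cv2.resize(im[270:400,215:375,::-1],None,fx=4.5,fy=4.5,interpolation=cv2.INTER_CUBIC))
E
```

```text
[ 0.52997191 -0.02777629  0.13953522] 0.07229419480126639 [-0.10458299  0.55646273 -0.10900635] [-0.03231499  0.00180193  0.02573327]
```

View pics/w3.png

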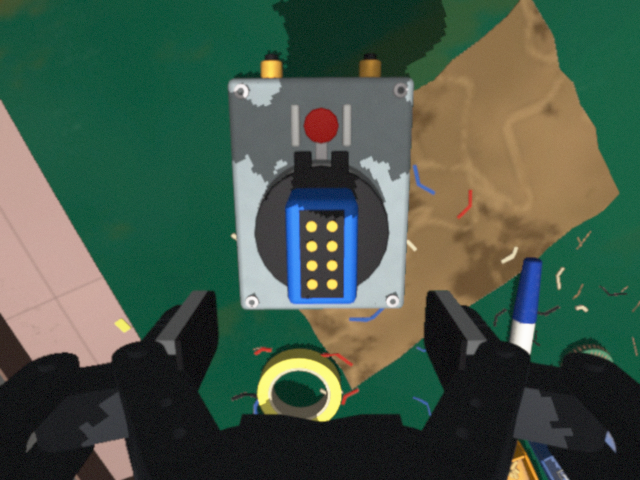

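View pics/s3.png

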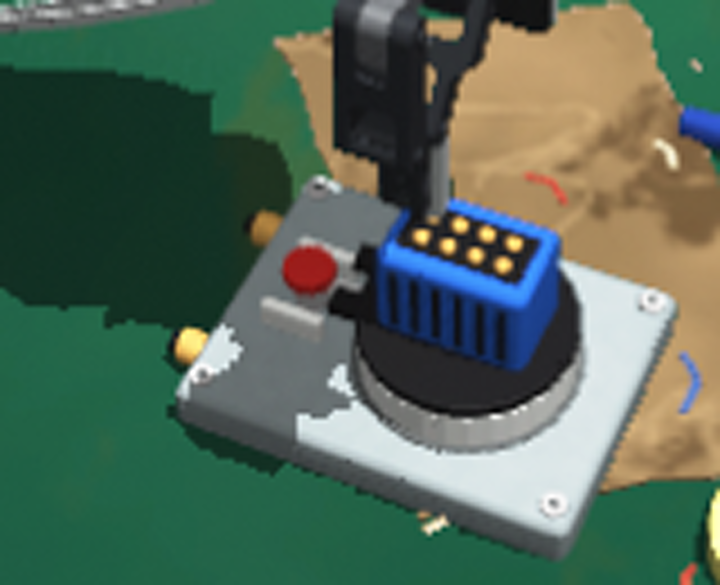

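The button is down: the tab has dropped and the cap is at (310,268). In the wrist view the adapter pins centre at about (322,255).

```bash
python3 - <<'E'
from h import *
import pickle
o=pickle.load(open('w3.pkl','rb'))
p=onz('wrist',[[322,255.5],[322,227],[322,284.5],[312,255],[332,255]],.083,o); print(p)
d=p[2]-p[1];print(np.degrees(np.arctan2(d[1],d[0])))
R=np.array(o['eef_rot']); print((R.T@(p[0]-o['ee_pos']))*1000, onz('wrist',[[320.5,125]],.04,o))
E
```

```text
[[ 0.5303012  -0.026756    0.083     ]
 [ 0.51690341 -0.02097429  0.083     ]
 [ 0.54446176 -0.03286656  0.083     ]
 [ 0.52809182 -0.03121202  0.083     ]
 [ 0.53203232 -0.0220938   0.083     ]]
-23.341673903460322
[ 0.1018599   1.06826691 56.53519788] [[ 0.47253911 -0.00264093  0.04      ]]
```

Request:
arm_command(
  linear=[
    [0,0.8,15],
    [0,0,20],
    [0,0,20],
    [0,0,15],
    [0,0,10],
    [0,0,6],
    [0,0,4],
    [0,0,2],
    [0,0,0],
    [0,0,0],
  ],
  spin=[0,0,0,0,0,0,0,0,0,0],
)

```text
time: 8.85
ee_pos: [0.531, -0.0272, 0.0482]
eef_rot: [[-0.918, 0.398, 0.001], [0.398, 0.918, -0.0], [-0.001, 0.0, -1.0]]
contact_force: [-0.7, -0.4, 1.0]
finger_gap: 0.0853
```

Request:
arm_command(
  linear=[
    [0,0,0],
    [0,0,0],
    [0,0,0],
    [0,0,0],
    [0,0,0],
    [0,0,0],
    [0,0,0],
    [0,0,0],
  ],
  spin=[0,0,0,0,0,0,0,0],
  fingers=0,
  grip_force=40,
)

```text
time: 9.52
ee_pos: [0.5306, -0.0272, 0.0478]
eef_rot: [[-0.918, 0.398, 0.0], [0.398, 0.918, -0.0], [-0.001, -0.0, -1.0]]
contact_force: [-0.5, -0.6, 3.5]
finger_gap: 0.0351
```

```bash
python3 - <<'E'
from h import *
o=monitor.get_obs(); print(o['ee_pos'],o['finger_gap'],o['contact_force'],o['moment'],o['joint_pos'])
im=eyes.get_image('side'); cv2.imwrite('pics/s4.png',cv2.resize(im[270:400,215:375,::-1],None,fx=4.5,fy=4.5,interpolation=cv2.INTER_CUBIC))
E
```

```text
[ 0.53063232 -0.02723756  0.04782402] 0.03507120252307686 [-0.50817948 -0.55881422  3.48326187] [-0.07336975  0.280891   -0.03549396] [-2.93145459e+00  1.90919899e+01 -2.69670638e+01  4.39134697e+01
 -1.12094424e-02  2.04941664e+01]
```

View pics/s4.png

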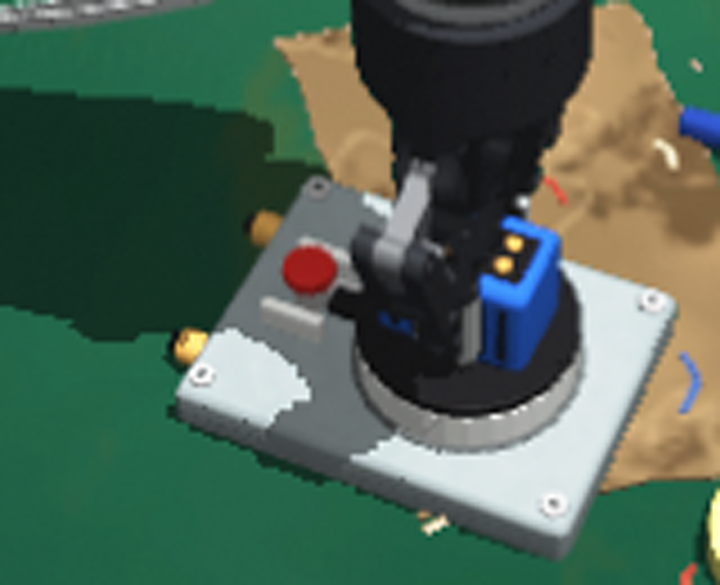

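Gripped, with the gap at 35 mm. Turning CCW, which is negative spin.

Request:
arm_command(
  linear=[
    [0,0,0],
    [0,0,0],
    [0,0,0],
    [0,0,0],
  ],
  spin=[-0.02,-0.02,-0.02,-0.02],
)

```text
time: 9.9
ee_pos: [0.5308, -0.027, 0.0477]
eef_rot: [[-0.947, 0.321, 0.001], [0.321, 0.947, 0.0], [-0.001, 0.0, -1.0]]
contact_force: [0.1, 0.7, 4.9]
finger_gap: 0.0354
```

```bash
cat > st.py <<'E'
from h import *
o=monitor.get_obs(); R=o['eef_rot']
print('t',o['time'],'xyz',np.round(o['ee_pos'],4),'gap',round(o['finger_gap'],4),'F',np.round(o['contact_force'],1),'M',np.round(o['moment'],3),'turn rad',round(np.arctan2(R[1][0],R[0][0])%6.2832-np.radians(156.6),4))
E
python3 st.py
```

```text
t 9.9 xyz [ 0.5308 -0.027   0.0477] gap 0.0354 F [0.1 0.7 4.9] M [ 0.083 -0.042 -0.015] turn rad 0.0817
```

Request:
arm_command(
  linear=[
    [0,0,0],
    [0,0,0],
    [0,0,0],
    [0,0,0],
    [0,0,0],
    [0,0,0],
  ],
  spin=[-0.04,-0.04,-0.04,-0.04,-0.04,-0.04],
)

```text
time: 10.4
ee_pos: [0.5309, -0.0269, 0.0477]
eef_rot: [[-0.996, 0.085, 0.001], [0.085, 0.996, 0.0], [-0.001, 0.001, -1.0]]
contact_force: [0.6, 0.6, 3.9]
finger_gap: 0.0351
```

```bash
python3 st.py; python3 - <<'E'
from h import *
im=eyes.get_image('side'); cv2.imwrite('pics/s5.png',cv2.resize(im[270:400,215:375,::-1],None,fx=4.5,fy=4.5,interpolation=cv2.INTER_CUBIC))
E
```

```text
t 10.4 xyz [ 0.5309 -0.0269  0.0477] gap 0.0351 F [0.6 0.6 3.9] M [ 0.16  -0.053 -0.078] turn rad 0.3228
```

View pics/s5.png

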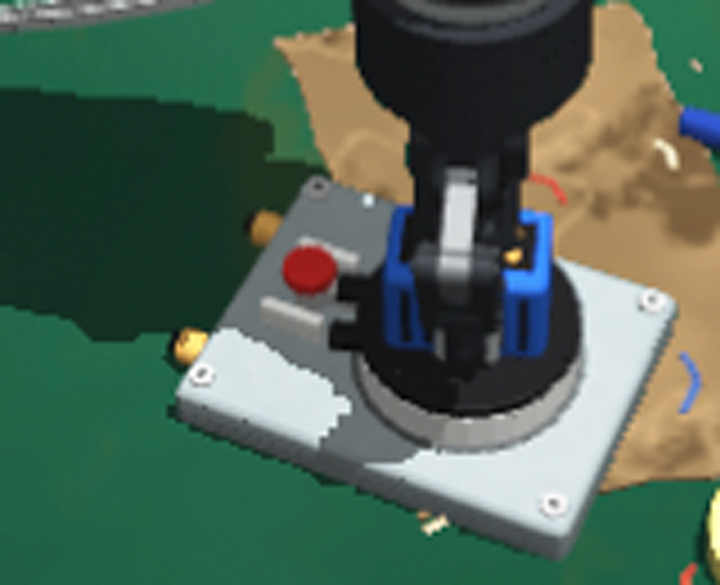

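The adapter and its fork turn with the gripper. Drag is about 0.08 Nm.

Request:
arm_command(
  linear=[
    [0,0,0],
    [0,0,0],
    [0,0,0],
    [0,0,0],
    [0,0,0],
    [0,0,0],
    [0,0,0],
    [0,0,0],
  ],
  spin=[-0.05,-0.05,-0.05,-0.05,-0.05,-0.05,-0.05,-0.04],
)

```text
time: 11.12
ee_pos: [0.5308, -0.0269, 0.0476]
eef_rot: [[-0.954, -0.299, 0.001], [-0.299, 0.954, 0.001], [-0.001, 0.0, -1.0]]
contact_force: [0.8, 0.1, 5.4]
finger_gap: 0.0354
```

```bash
python3 st.py
```

```text
t 11.1167 xyz [ 0.5308 -0.0269  0.0476] gap 0.0354 F [0.8 0.1 5.4] M [ 0.185 -0.088 -0.082] turn rad 0.7121
```

Request:
arm_command(
  linear=[
    [0,0,0],
    [0,0,0],
    [0,0,0],
  ],
  spin=[-0.02,-0.02,-0.02],
)

```text
time: 11.37
ee_pos: [0.5308, -0.0269, 0.0476]
eef_rot: [[-0.935, -0.354, 0.001], [-0.354, 0.935, 0.0], [-0.001, 0.0, -1.0]]
contact_force: [0.4, -0.0, 4.6]
finger_gap: 0.0356
```

```bash
python3 st.py
```

```text
t 11.3667 xyz [ 0.5308 -0.0269  0.0476] gap 0.0356 F [ 0.4 -0.   4.6] M [ 0.336 -0.176 -0.066] turn rad 0.7708
```

Request:
arm_command(
  linear=[
    [0,0,0],
    [0,0,0],
  ],
  spin=[-0.02,-0.02],
)

```text
time: 11.53
ee_pos: [0.5307, -0.027, 0.0476]
eef_rot: [[-0.92, -0.392, 0.001], [-0.392, 0.92, 0.0], [-0.001, 0.0, -1.0]]
contact_force: [0.9, 0.3, 3.9]
finger_gap: 0.0355
```

```bash
python3 st.py
```

```text
t 11.5333 xyz [ 0.5307 -0.027   0.0476] gap 0.0355 F [0.9 0.3 3.9] M [ 0.289 -0.265 -0.065] turn rad 0.8113
```

Request:
arm_command(
  linear=[
    [0,0,0],
    [0,0,0],
  ],
  spin=[-0.02,-0.015],
)

```text
time: 11.7
ee_pos: [0.5306, -0.027, 0.0476]
eef_rot: [[-0.906, -0.424, 0.0], [-0.424, 0.906, 0.0], [-0.0, 0.0, -1.0]]
contact_force: [0.9, 1.5, 3.9]
finger_gap: 0.0353
```

```bash
python3 st.py
```

```text
t 11.7 xyz [ 0.5306 -0.027   0.0476] gap 0.0353 F [0.9 1.5 3.9] M [ 0.34  -0.252 -0.082] turn rad 0.8464
```

Request:
arm_command(
  linear=[
    [0,0,0],
    [0,0,0],
  ],
  spin=[-0.02,-0.015],
)

```text
time: 11.87
ee_pos: [0.5305, -0.0271, 0.0475]
eef_rot: [[-0.89, -0.456, 0.0], [-0.456, 0.89, 0.0], [-0.0, -0.0, -1.0]]
contact_force: [1.3, 1.1, 5.2]
finger_gap: 0.0355
```

```bash
python3 st.py
```

```text
t 11.8667 xyz [ 0.5305 -0.0271  0.0475] gap 0.0355 F [1.3 1.1 5.2] M [ 0.361 -0.274 -0.052] turn rad 0.8814
```

Request:
arm_command(
  linear=[
    [0,0,0],
    [0,0,0],
  ],
  spin=[-0.02,-0.015],
)

```text
time: 12.03
ee_pos: [0.5305, -0.0272, 0.0475]
eef_rot: [[-0.874, -0.486, 0.0], [-0.486, 0.874, -0.0], [-0.0, -0.0, -1.0]]
contact_force: [0.5, 0.5, 4.1]
finger_gap: 0.0354
```

```bash
python3 st.py
```

```text
t 12.0333 xyz [ 0.5305 -0.0272  0.0475] gap 0.0354 F [0.5 0.5 4.1] M [ 0.255 -0.27  -0.048] turn rad 0.9164
```

Request:
arm_command(
  linear=[
    [0,0,0],
    [0,0,0],
  ],
  spin=[-0.02,-0.015],
)

```text
time: 12.2
ee_pos: [0.5304, -0.0272, 0.0475]
eef_rot: [[-0.856, -0.517, -0.0], [-0.517, 0.856, -0.0], [0.0, -0.0, -1.0]]
contact_force: [1.4, -0.3, 4.7]
finger_gap: 0.0354
```

```bash
python3 st.py
```

```text
t 12.2 xyz [ 0.5304 -0.0272  0.0475] gap 0.0354 F [ 1.4 -0.3  4.7] M [ 0.209 -0.191 -0.059] turn rad 0.9514
```

Request:
arm_command(
  linear=[
    [0,0,0],
    [0,0,0],
  ],
  spin=[-0.02,-0.02],
)

```text
time: 12.37
ee_pos: [0.5303, -0.0272, 0.0475]
eef_rot: [[-0.835, -0.551, -0.0], [-0.551, 0.835, -0.0], [0.0, 0.0, -1.0]]
contact_force: [0.3, -0.1, 4.4]
finger_gap: 0.0359
```

```bash
python3 st.py
```

```text
t 12.3667 xyz [ 0.5303 -0.0272  0.0475] gap 0.0359 F [ 0.3 -0.1  4.4] M [ 0.11  -0.148 -0.059] turn rad 0.9916
```

Request:
arm_command(
  linear=[
    [0,0,0],
    [0,0,0],
  ],
  spin=[-0.02,-0.02],
)

```text
time: 12.53
ee_pos: [0.5303, -0.0272, 0.0475]
eef_rot: [[-0.812, -0.584, -0.0], [-0.584, 0.812, -0.0], [0.0, -0.0, -1.0]]
contact_force: [0.1, 1.2, 4.9]
finger_gap: 0.0355
```

```bash
python3 st.py
```

```text
t 12.5333 xyz [ 0.5303 -0.0272  0.0475] gap 0.0355 F [0.1 1.2 4.9] M [ 0.128 -0.186 -0.08 ] turn rad 1.0316
```

Request:
arm_command(
  linear=[
    [0,0,0],
    [0,0,0],
  ],
  spin=[-0.02,-0.02],
)

```text
time: 12.7
ee_pos: [0.5303, -0.0272, 0.0474]
eef_rot: [[-0.788, -0.616, -0.0], [-0.616, 0.788, -0.0], [0.0, 0.0, -1.0]]
contact_force: [2.3, 0.6, 4.5]
finger_gap: 0.0354
```

```bash
python3 st.py
```

```text
t 12.7 xyz [ 0.5303 -0.0272  0.0474] gap 0.0354 F [2.3 0.6 4.5] M [ 0.116 -0.142 -0.053] turn rad 1.0716
```

Request:
arm_command(
  linear=[
    [0,0,0],
    [0,0,0],
  ],
  spin=[-0.02,-0.02],
)

```text
time: 12.87
ee_pos: [0.5303, -0.0271, 0.0474]
eef_rot: [[-0.763, -0.647, -0.0], [-0.647, 0.763, -0.0], [0.0, 0.0, -1.0]]
contact_force: [0.5, 0.6, 3.8]
finger_gap: 0.0357
```

```bash
python3 st.py
```

```text
t 12.8667 xyz [ 0.5303 -0.0271  0.0474] gap 0.0357 F [0.5 0.6 3.8] M [ 0.117 -0.053 -0.076] turn rad 1.1116
```

Request:
arm_command(
  linear=[
    [0,0,0],
    [0,0,0],
  ],
  spin=[-0.02,-0.02],
)

```text
time: 13.03
ee_pos: [0.5303, -0.0271, 0.0475]
eef_rot: [[-0.736, -0.677, -0.0], [-0.677, 0.736, -0.0], [0.0, 0.0, -1.0]]
contact_force: [0.1, 1.6, 4.2]
finger_gap: 0.0356
```

```bash
python3 st.py
```

```text
t 13.0333 xyz [ 0.5303 -0.0271  0.0475] gap 0.0356 F [0.1 1.6 4.2] M [ 0.221 -0.011 -0.048] turn rad 1.1516
```

Request:
arm_command(
  linear=[
    [0,0,0],
    [0,0,0],
  ],
  spin=[-0.02,-0.02],
)

```text
time: 13.2
ee_pos: [0.5303, -0.0271, 0.0474]
eef_rot: [[-0.709, -0.706, -0.0], [-0.706, 0.709, 0.0], [0.0, 0.0, -1.0]]
contact_force: [-0.2, 0.8, 5.7]
finger_gap: 0.0357
```

```bash
python3 st.py
```

```text
t 13.2 xyz [ 0.5303 -0.0271  0.0474] gap 0.0357 F [-0.2  0.8  5.7] M [ 0.17  -0.054 -0.07 ] turn rad 1.1916
```

Request:
arm_command(
  linear=[
    [0,0,0],
    [0,0,0],
  ],
  spin=[-0.02,-0.02],
)

```text
time: 13.37
ee_pos: [0.5304, -0.0271, 0.0475]
eef_rot: [[-0.68, -0.733, -0.0], [-0.733, 0.68, 0.0], [0.0, 0.0, -1.0]]
contact_force: [0.5, 0.4, 5.1]
finger_gap: 0.0356
```

```bash
python3 st.py
```

```text
t 13.3667 xyz [ 0.5304 -0.0271  0.0475] gap 0.0356 F [0.5 0.4 5.1] M [ 0.129  0.031 -0.037] turn rad 1.2316
```

Request:
arm_command(
  linear=[
    [0,0,0],
    [0,0,0],
  ],
  spin=[-0.02,-0.02],
)

```text
time: 13.53
ee_pos: [0.5304, -0.0271, 0.0475]
eef_rot: [[-0.65, -0.76, -0.0], [-0.76, 0.65, 0.0], [-0.0, 0.0, -1.0]]
contact_force: [0.6, 0.3, 5.5]
finger_gap: 0.0356
```

```bash
python3 st.py
```

```text
t 13.5333 xyz [ 0.5304 -0.0271  0.0475] gap 0.0356 F [0.6 0.3 5.5] M [ 0.185 -0.039 -0.046] turn rad 1.2716
```

Request:
arm_command(
  linear=[
    [0,0,0],
    [0,0,0],
  ],
  spin=[-0.02,-0.02],
)

```text
time: 13.7
ee_pos: [0.5304, -0.0271, 0.0475]
eef_rot: [[-0.619, -0.785, -0.0], [-0.785, 0.619, 0.0], [0.0, 0.0, -1.0]]
contact_force: [-1.3, 1.2, 4.6]
finger_gap: 0.0354
```

```bash
python3 st.py
```

```text
t 13.7 xyz [ 0.5304 -0.0271  0.0475] gap 0.0354 F [-1.3  1.2  4.6] M [ 0.248 -0.009  0.048] turn rad 1.3116
```

Request:
arm_command(
  linear=[
    [0,0,0],
    [0,0,0],
  ],
  spin=[-0.02,-0.02],
)

```text
time: 13.87
ee_pos: [0.5305, -0.0271, 0.0475]
eef_rot: [[-0.587, -0.81, 0.0], [-0.81, 0.587, 0.0], [-0.0, -0.0, -1.0]]
contact_force: [-0.6, -0.4, 5.2]
finger_gap: 0.0358
```

```bash
python3 st.py
```

```text
t 13.8667 xyz [ 0.5305 -0.0271  0.0475] gap 0.0358 F [-0.6 -0.4  5.2] M [ 0.181  0.041 -0.052] turn rad 1.3517
```

Request:
arm_command(
  linear=[
    [0,0,0],
    [0,0,0],
  ],
  spin=[-0.02,-0.02],
)

```text
time: 14.03
ee_pos: [0.5304, -0.0271, 0.0475]
eef_rot: [[-0.554, -0.832, -0.0], [-0.832, 0.554, 0.0], [-0.0, 0.0, -1.0]]
contact_force: [-0.5, 0.6, 4.8]
finger_gap: 0.0357
```

```bash
python3 st.py; python3 - <<'E'
from h import *
im=eyes.get_image('side'); cv2.imwrite('pics/s6.png',cv2.resize(im[270:400,215:375,::-1],None,fx=4.5,fy=4.5,interpolation=cv2.INTER_CUBIC))
E
```

```text
t 14.0333 xyz [ 0.5304 -0.0271  0.0475] gap 0.0357 F [-0.5  0.6  4.8] M [ 0.215  0.07  -0.148] turn rad 1.3916
```

View pics/s6.png

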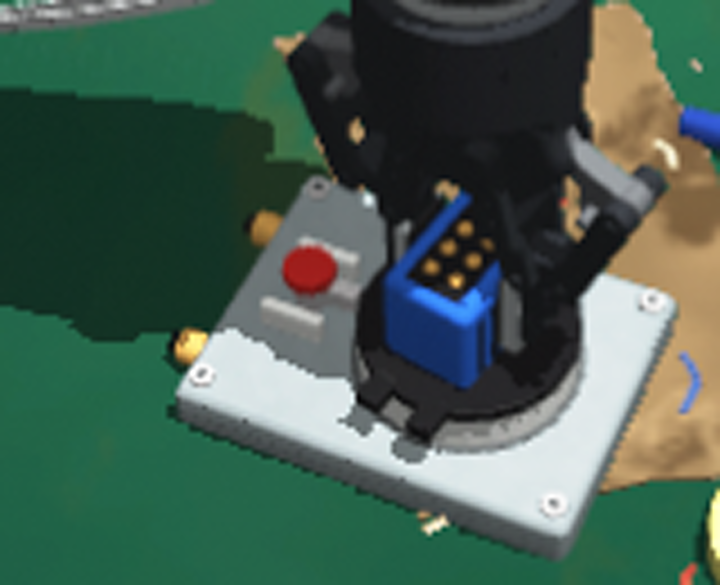

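The fork has turned about 80°, and the torque may be starting to rise (-0.148).

Request:
arm_command(
  linear=[
    [0,0,0],
    [0,0,0],
  ],
  spin=[-0.015,0],
)

```text
time: 14.25
ee_pos: [0.5302, -0.027, 0.0475]
eef_rot: [[-0.543, -0.84, -0.0], [-0.84, 0.543, 0.0], [0.0, 0.0, -1.0]]
contact_force: [-0.9, 1.3, 5.5]
finger_gap: 0.0356
```

```bash
python3 st.py
```

```text
t 14.25 xyz [ 0.5302 -0.027   0.0475] gap 0.0356 F [-0.9  1.3  5.5] M [ 0.279  0.126 -0.108] turn rad 1.4056
```

Request:
arm_command(
  linear=[
    [0,0,0],
    [0,0,0],
  ],
  spin=[-0.015,0],
)

```text
time: 14.42
ee_pos: [0.5299, -0.027, 0.0474]
eef_rot: [[-0.53, -0.848, -0.001], [-0.848, 0.53, 0.0], [0.0, 0.001, -1.0]]
contact_force: [-0.9, 0.9, 5.2]
finger_gap: 0.0357
```

```bash
python3 st.py
```

```text
t 14.4167 xyz [ 0.5299 -0.027   0.0474] gap 0.0357 F [-0.9  0.9  5.2] M [ 0.33   0.257 -0.116] turn rad 1.4205
```

Request:
arm_command(
  linear=[
    [0,0,0],
    [0,0,0],
  ],
  spin=[-0.02,0],
)

```text
time: 14.58
ee_pos: [0.5296, -0.0269, 0.0474]
eef_rot: [[-0.513, -0.858, -0.001], [-0.858, 0.513, 0.0], [0.0, 0.001, -1.0]]
contact_force: [-1.8, 1.3, 7.2]
finger_gap: 0.0358
```

```bash
python3 st.py
```

```text
t 14.5833 xyz [ 0.5296 -0.0269  0.0474] gap 0.0358 F [-1.8  1.3  7.2] M [ 0.358  0.421 -0.159] turn rad 1.4407
```

Request:
arm_command(
  linear=[
    [0,0,0],
    [0,0,0],
  ],
  spin=[-0.015,0],
)

```text
time: 14.75
ee_pos: [0.5295, -0.0269, 0.0474]
eef_rot: [[-0.5, -0.866, -0.002], [-0.866, 0.5, 0.001], [0.0, 0.002, -1.0]]
contact_force: [-3.2, 2.4, 7.0]
finger_gap: 0.0353
```

```bash
python3 st.py
```

```text
t 14.75 xyz [ 0.5295 -0.0269  0.0474] gap 0.0353 F [-3.2  2.4  7. ] M [ 0.407  0.44  -0.231] turn rad 1.4553
```

Request:
arm_command(
  linear=[
    [0,0,0],
    [0,0,0],
  ],
  spin=[-0.015,0],
)

```text
time: 14.92
ee_pos: [0.5295, -0.0269, 0.0474]
eef_rot: [[-0.487, -0.873, -0.002], [-0.873, 0.487, 0.001], [0.0, 0.002, -1.0]]
contact_force: [-2.4, 1.2, 7.2]
finger_gap: 0.0355
```

```bash
python3 st.py
```

```text
t 14.9167 xyz [ 0.5295 -0.0269  0.0474] gap 0.0355 F [-2.4  1.2  7.2] M [ 0.378  0.531 -0.341] turn rad 1.4701
```

The stop is felt: 0.34 Nm, with a slope of about 7 Nm/rad, so it lies at about 1.43 rad. I'll back off into the free window and lift gently.

Request:
arm_command(
  linear=[
    [0,0,0],
    [0,0,0],
    [0,0,0],
    [0,0,-1],
    [0,0,-1],
    [0,0,0],
  ],
  spin=[0.025,0.025,0,0,0,0],
)

```text
time: 15.42
ee_pos: [0.5296, -0.0269, 0.0492]
eef_rot: [[-0.53, -0.848, -0.002], [-0.848, 0.53, 0.0], [0.001, 0.002, -1.0]]
contact_force: [-2.1, 2.0, 3.2]
finger_gap: 0.0354
```

```bash
python3 st.py
```

```text
t 15.4167 xyz [ 0.5296 -0.0269  0.0492] gap 0.0354 F [-2.1  2.   3.2] M [ 0.432  0.548 -0.023] turn rad 1.42
```

Request:
arm_command(
  linear=[
    [0,0,-1],
    [0,0,-1],
    [0,0,0],
  ],
  spin=[0,0,0],
)

```text
time: 15.67
ee_pos: [0.5297, -0.0272, 0.051]
eef_rot: [[-0.531, -0.847, -0.001], [-0.847, 0.531, -0.0], [0.001, 0.001, -1.0]]
contact_force: [-1.4, 1.4, -2.8]
finger_gap: 0.0355
```

```bash
python3 st.py
```

```text
t 15.6667 xyz [ 0.5297 -0.0272  0.051 ] gap 0.0355 F [-1.4  1.4 -2.8] M [ 0.253  0.365 -0.08 ] turn rad 1.4196
```

Request:
arm_command(
  linear=[
    [0,0,-1.5],
    [0,0,-1.5],
    [0,0,-1.5],
    [0,0,0],
  ],
  spin=[0,0,0,0],
)

```text
time: 16.0
ee_pos: [0.5311, -0.0273, 0.0564]
eef_rot: [[-0.531, -0.847, 0.001], [-0.847, 0.531, -0.0], [-0.0, -0.001, -1.0]]
contact_force: [0.2, -0.2, -2.9]
finger_gap: 0.0353
```

```bash
python3 st.py
```

```text
t 16.0 xyz [ 0.5311 -0.0273  0.0564] gap 0.0353 F [ 0.2 -0.2 -2.9] M [ 0.074  0.08  -0.003] turn rad 1.4196
```

It's lifting freely: only its weight (about 2.9 N) shows.

Request:
arm_command(
  linear=[
    [0,0,-2],
    [0,0,-2],
    [0,0,-2],
    [0,0,-2],
    [0,0,0],
  ],
  spin=[0,0,0,0,0],
)

```text
time: 16.42
ee_pos: [0.5309, -0.0272, 0.0646]
eef_rot: [[-0.531, -0.847, 0.001], [-0.847, 0.531, -0.0], [-0.0, -0.001, -1.0]]
contact_force: [0.7, -0.0, -2.1]
finger_gap: 0.0357
```

```bash
python3 st.py
```

```text
t 16.4167 xyz [ 0.5309 -0.0272  0.0646] gap 0.0357 F [ 0.7 -0.  -2.1] M [ 0.042  0.038 -0.039] turn rad 1.4196
```

Request:
arm_command(
  linear=[
    [0,0,-10],
    [0,0,-20],
    [0,0,-20],
    [0,0,-20],
    [0,0,-8],
    [0,0,0],
  ],
  spin=[0,0,0,0,0,0],
)

```text
time: 16.92
ee_pos: [0.5323, -0.0272, 0.1446]
eef_rot: [[-0.531, -0.847, 0.005], [-0.847, 0.531, -0.0], [-0.002, -0.004, -1.0]]
contact_force: [0.7, 0.9, -2.6]
finger_gap: 0.0353
```

Request:
arm_command(
  linear=[
    [-8.8,5.9,0],
    [-15.4,10.3,0],
    [-22,14.7,0],
    [-22,14.7,0],
    [-22,14.7,0],
    [-22,14.7,0],
    [-22,14.7,0],
    [-22,14.7,0],
    [-22,14.7,0],
    [-22,14.7,0],
  ],
  spin=[0,0,0,0,0,0,0,0,0,0],
)

```text
time: 17.75
ee_pos: [0.5216, 0.2152, 0.1402]
eef_rot: [[-0.53, -0.848, -0.003], [-0.848, 0.53, -0.001], [0.002, 0.002, -1.0]]
contact_force: [0.8, 0.2, -1.2]
finger_gap: 0.0355
```

Request:
arm_command(
  linear=[
    [-22,14.7,0],
    [-22,14.7,0],
    [-15.4,10.3,0],
    [-8.8,5.9,0],
    [0,0,0],
    [0,0,0],
  ],
  spin=[0,0,0,0,0,0],
)

```text
time: 18.25
ee_pos: [0.5199, 0.2955, 0.1407]
eef_rot: [[-0.53, -0.848, -0.002], [-0.848, 0.53, -0.002], [0.002, 0.001, -1.0]]
contact_force: [-0.5, -1.0, -2.6]
finger_gap: 0.0357
```

```bash
python3 st.py; python3 - <<'E'
from h import *
im=eyes.get_image('side'); cv2.imwrite('pics/s7.png',im[:,:,::-1])
im=eyes.get_image('top'); cv2.imwrite('pics/t7.png',im[:,:,::-1])
E
```

```text
t 18.25 xyz [0.5199 0.2955 0.1407] gap 0.0357 F [-0.5 -1.  -2.6] M [-0.075  0.018  0.042] turn rad 1.4207
```

View pics/s7.png

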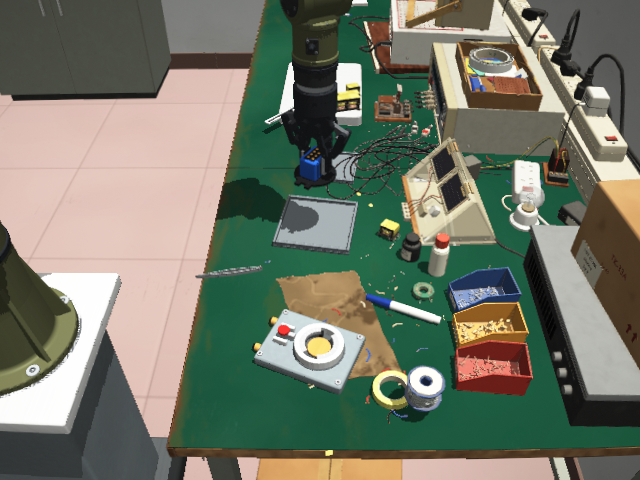

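View pics/t7.png

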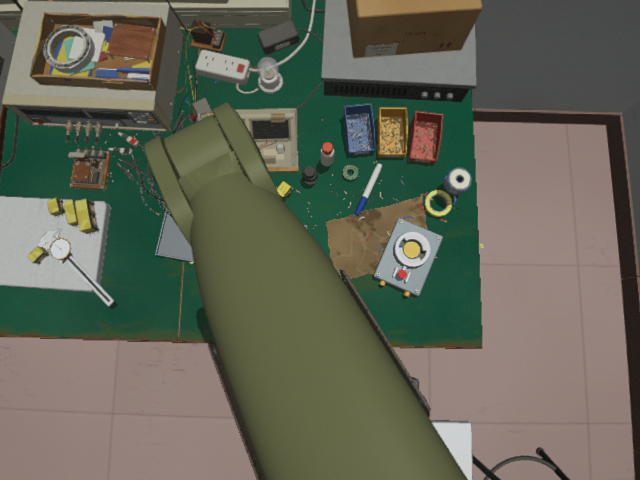

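The base is empty with its button still down, and the adapter hangs above the large tray. The foot is about 24.5 mm below the TCP, so contact should come at TCP z of about 0.0295.

Request:
arm_command(
  linear=[
    [0,0,12],
    [0,0,18],
    [0,0,18],
    [0,0,18],
    [0,0,15],
    [0,0,11],
    [0,0,7],
    [0,0,5],
    [0,0,2],
    [0,0,0],
  ],
  spin=[0,0,0,0,0,0,0,0,0,0],
)

```text
time: 19.18
ee_pos: [0.5211, 0.2954, 0.0361]
eef_rot: [[-0.531, -0.847, 0.0], [-0.847, 0.531, 0.0], [-0.0, -0.0, -1.0]]
contact_force: [0.4, 0.0, -2.2]
finger_gap: 0.0356
```

Request:
arm_command(
  linear=[
    [0,0,0],
    [0,0,1],
    [0,0,0.5],
    [0,0,0],
  ],
  spin=[0,0,0,0],
)

```text
time: 19.52
ee_pos: [0.5211, 0.2958, 0.0348]
eef_rot: [[-0.531, -0.848, 0.001], [-0.848, 0.531, 0.0], [-0.001, -0.0, -1.0]]
contact_force: [-0.6, 1.2, -2.6]
finger_gap: 0.0356
```

Request:
arm_command(
  linear=[
    [0,0,1],
    [0,0,1],
    [0,0,1],
    [0,0,0.5],
    [0,0,0],
  ],
  spin=[0,0,0,0,0],
)

```text
time: 19.93
ee_pos: [0.5207, 0.2955, 0.0308]
eef_rot: [[-0.531, -0.847, -0.0], [-0.847, 0.531, -0.0], [0.0, 0.0, -1.0]]
contact_force: [-0.6, -0.6, -2.2]
finger_gap: 0.0356
```

Request:
arm_command(
  linear=[
    [0,0,0.5],
    [0,0,0.5],
    [0,0,0],
  ],
  spin=[0,0,0],
)

```text
time: 20.18
ee_pos: [0.5209, 0.2956, 0.03]
eef_rot: [[-0.531, -0.847, 0.0], [-0.847, 0.531, 0.0], [-0.0, -0.0, -1.0]]
contact_force: [0.8, 0.0, -2.6]
finger_gap: 0.0354
```

Request:
arm_command(
  linear=[
    [0,0,0.5],
    [0,0,0.5],
    [0,0,0],
  ],
  spin=[0,0,0],
)

```text
time: 20.43
ee_pos: [0.521, 0.2956, 0.03]
eef_rot: [[-0.531, -0.847, 0.0], [-0.847, 0.531, 0.0], [-0.0, -0.0, -1.0]]
contact_force: [-1.5, -2.6, 6.7]
finger_gap: 0.0358
```

Request:
arm_command(
  linear=[
    [0,0,0.5],
    [0,0,0],
  ],
  spin=[0,0],
)

```text
time: 20.6
ee_pos: [0.521, 0.2956, 0.0299]
eef_rot: [[-0.531, -0.847, 0.001], [-0.847, 0.531, 0.0], [-0.001, -0.0, -1.0]]
contact_force: [-3.6, -2.1, 10.5]
finger_gap: 0.0355
```

The adapter is on the floor: TCP z is 0.030 and the force rises to +10 N. I'll ease the pressure and let go.

Request:
arm_command(
  linear=[
    [0,0,-0.5],
    [0,0,-0.5],
    [0,0,0],
  ],
  spin=[0,0,0],
)

```text
time: 20.85
ee_pos: [0.521, 0.2956, 0.03]
eef_rot: [[-0.531, -0.847, 0.0], [-0.847, 0.531, 0.0], [-0.0, -0.0, -1.0]]
contact_force: [-2.5, -0.7, 6.2]
finger_gap: 0.0354
```

Request:
arm_command(
  linear=[
    [0,0,0],
    [0,0,0],
    [0,0,0],
    [0,0,0],
    [0,0,0],
    [0,0,0],
    [0,0,0],
    [0,0,0],
  ],
  spin=[0,0,0,0,0,0,0,0],
  fingers=1,
)

```text
time: 21.52
ee_pos: [0.5209, 0.2956, 0.0294]
eef_rot: [[-0.531, -0.847, -0.0], [-0.847, 0.531, -0.0], [0.0, 0.0, -1.0]]
contact_force: [-0.4, -0.2, -0.3]
finger_gap: 0.0853
```

Request:
arm_command(
  linear=[
    [0,0,-5],
    [0,0,-15],
    [0,0,-25],
    [0,0,-30],
    [0,0,-30],
    [0,0,-30],
    [0,0,0],
    [0,0,0],
  ],
  spin=[0,0,0,0,0,0,0,0],
)

```text
time: 22.18
ee_pos: [0.5224, 0.2964, 0.1672]
eef_rot: [[-0.531, -0.847, 0.004], [-0.847, 0.531, 0.002], [-0.004, -0.002, -1.0]]
contact_force: [0.4, 0.1, -0.7]
finger_gap: 0.0853
```

```bash
python3 st.py; python3 - <<'E'
from h import *
import pickle
o=monitor.get_obs(); pickle.dump(o,open('w8.pkl','wb'))
im=eyes.get_image('wrist'); cv2.imwrite('pics/w8.png',im[:,:,::-1])
im=eyes.get_image('side'); cv2.imwrite('pics/s8.png',im[:,:,::-1])
E
```

```text
t 22.1833 xyz [0.5224 0.2964 0.1672] gap 0.0853 F [ 0.4  0.1 -0.7] M [-0.038  0.016 -0.016] turn rad 1.4196
```

View pics/w8.png

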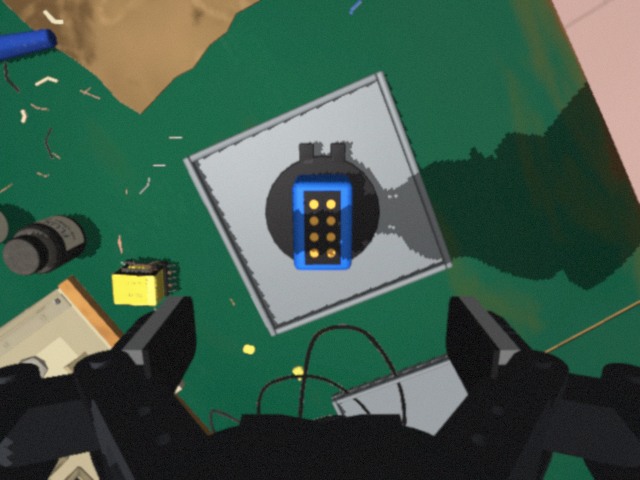

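View pics/s8.png

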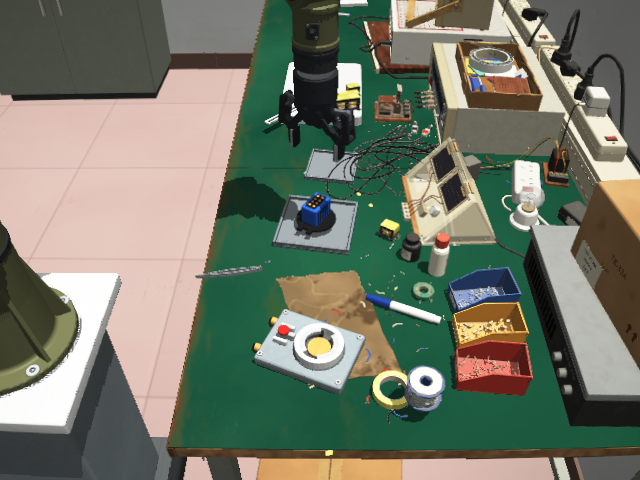

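The adapter stands upright in the middle of the large tray, with its pins at about (322,229) in the wrist view. The gripper is clear, the button is down and the bystanders look unmoved. Handing in.

```bash
python3 -c "
from cell import job
print(job.job_done())"
```

```text
the job is handed in; nothing more can be done
None
```

The blue adapter is unlocked and off its base. It now stands upright in the middle of the 150 mm grey tray, and the job is handed in with about 22 s of the 69 s used.

- **Button:** I pressed it to its hard stop at 40 mm above the bench, with about 10 N at most. It was still down in the last picture.
- **Turn:** I turned the adapter counter-clockwise 1.47 rad, until the torque reached 0.34 Nm. The stop itself was at about 1.43 rad. I backed off about 0.05 rad and lifted. After the spring let go, only the adapter's weight (about 2.5 N) showed.
- **Placing:** The adapter touched the tray floor with at most about 10 N. I eased off before opening the fingers.
- **Last checks:** In the pictures the adapter is upright and near the tray centre, the base is empty, and the gripper is clear (force about 0). The pen, tape, transformer and tweezers look unmoved; I judged that by eye, without measuring.

No check failed. Position readings from the different cameras agreed to within about 1–4 mm.

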